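# Load a jar into the date coder through its spring flap

### The arm

A 6-joint arm with a two-finger parallel gripper is mounted at the origin on a cart in front of the work surface, level with it; the furniture and walls round the work are solid. World frame = base frame: x ahead of the robot, y to its left, z up, the work surface at z = 0. Lengths are in mm, angles in rad, forces in N, time in s.
With the tool pointing down it reaches from about 275 to 750 mm from the base axis. Payload 10.2 kg.
Tool frame: the origin (TCP) lies midway between the tips of the shut fingers; the grasp point (between the pads) lies 19 mm behind it; z points along the fingers, y is the direction in which the jaws open and shut (so a half turn about z gives the same grasp; the last joint's range is limited). The gripper opens to 85 mm and grips with 20 to 120 N. Pads are 22 mm wide; open, the fingers measure 114 mm over their backs; the gripper's body (76 mm by 85 mm) begins 54 mm behind the grasp point. The pads swing forward as they close: fully open they stand 13 mm farther back than shut.
Start: joints at [-1.495, 0.313, 1.498, -0, 1.331, -0.223], TCP at [154.533, -501.748, 231.294] pointing down, gripper open.
Joint ranges: [-2.94, 2.94], [-0.97, 2.17], [0.19, 2.56], [-1.23, 4.37], [0.02, 3.11], [-2.88, 2.88]. Speed limits (rad/s): [2.39, 2.39, 3.01, 3.14, 3.14, 3.14].

### API

Orientations are given as a unit quaternion [w, x, y, z].
In Python, from rig import sense, optics, ctrl gives the robot as it stands.
- The arm moves only by the tool play_rows, never from a script. Its argument "plan" is a list of rows, each a list of 7 numbers: the shift along the world's x, y, z in mm, then the turn, a rotation vector about the world's x, y, z in rad, then the opening, from -1 (shut) to 1 (fully open), so that 0 is half open. A call has 1 to 5 rows; each row shifts and turns the pose as measured when the row begins; what a row does not reach is not made up. A row lasts 1/12 s, in which the tool goes at most 41.7 mm and 7.16 degrees, less where a joint would pass 70% of its speed; a pose out of reach is approached as far as the arm can. A call is refused whole if a number of a shift passes 41.7 or a number of a turn 0.125, either way. A call with a gripper value outside its range is refused whole. The fingers move at their own pace and stop on an object; "grip_force" is the grip in N (left out, the last holds). Time passes only in rows, so rows that do not move let the fingers close. It gives the time, the measured TCP pose, the force and the opening at its end, in the units of the state.
- sense(): the state, without advancing time (a new reading comes with each control period).
- optics.capture(name): name is "side" or "top"; returns a dict with "img" (384x512x3 uint8, blue, green, red), "fx", "fy", "cx", "cy" (pixels), "dist" ([k1, k2, p1, p2, k3] as OpenCV has them; the pictures are not rectified), "world_to_cam" (4x4, takes a point from world to camera coordinates). Camera axes: x right, y up, looking along -z (the intrinsics and any distortion apply to the point x, -y, -z); pixel columns grow to the right and rows downward; lengths in mm; the calibration is good to about 2 mm. A picture is of the moment at which its call begins. There is no depth.
- ctrl.finish_job(): hands the job in, once; it reports no verdict.
The state is a dict: "time_s": time; "joints": joint angles; "dq": joint speeds; "tau": joint torques, N m; "eef_pos": TCP position; "ee_rot": TCP orientation; "force": force on the tool from outside, world axes, zero at the start; "wrist_torque": the same for the moment, N m; "grip_width": opening from 0.0 (shut) to 1.0 (fully open).
Only numpy, scipy, OpenCV 4.12 (cv2) and the standard library are available. Lean on these libraries where they do the work, as an engineer would, in place of code of your own. Each camera call takes 0.05 s, during which the arm holds its last target. There are 200 camera calls.

### The job

Load the labelled jar into the date coder: standing upright, push it through the orange spring flap, the jar itself holding the flap open, and on between the two clips until it is fully home against the V stop with the brass pin pressed in. Feel for the stop and press gently, for it is glass, and keep the fingers off the coder; then let go so that the jar stays seated with the flap swung shut behind it. Leave the other jars and the tape roll where they are.

Things in the scene. Friction and masses are not known exactly. Their poses are not given: they have to be found in the camera images.
- jar_labelled: the jar to load: upright glass jar with a white and dark red paper label and black lid, 70 mm across (radius 34.7), 116 mm tall, 0.42 kg give or take a fifth; take it by the lid from above. Gripped across the push it swivels between the fingers and tips; gripped in line with the push it stays upright. Origin at the centre of its underside, z up
- coder: date coder, fixed to the table: white base 330 x 215 mm with a straight lane, grey print head at its left. Origin on the table, mid lane, in the plane of the shut flap; x along the lane into the coder, y left, z up. Base: x -115 to +215, y -75 to +140 mm; its top, 12 mm above the origin, is the lane floor. Nothing on it stands higher than 80 mm above the table
- mouth (a point): point on the lane floor midway between the front ends of the two steel guide rails (coder x = -75 mm; floor open before it). Rails stand 60 mm above the table; the way between them is 107 mm wide here, narrows evenly to 76 mm at x = -28 and stays so to x = -9 on the left and +50 on the right
- cradle (a point): point on the lane floor (coder x = 104 mm, y = 0) at mid adjustment of the cradle, a carriage clamped up to 20 mm before or behind it: a seated jar's axis stands at coder x = 84 to 124 mm; find it by feel. Two blue sprung clips resist up to 6 N until the jar is 22 mm short of home, then draw it in with up to 4 N; behind is a hard rubber V stop, 21 to 71 mm above the table
- flap (a joint): orange spring flap across the lane, on an upright hinge at the left edge of the lane (x = 0, y = +42 mm of the coder), 53 mm long, 21 to 63 mm above the table. 0 rad shut; opens inwards only, to 1.65 rad, pushed by the jar, which it presses back with 2 N at first, then with 5 to 7 N and partly to the right; swings shut by itself once the jar's axis is past x = 77 mm
- pin (a joint): brass jar-present pin in the V stop, 46 mm above the table, sprung with 0.7 N. 0 m out; 0.004 m pressed flush, as it is when the jar is fully home
- jar_plain_a: bystander: the same jar without a label, grey body and black lid, 70 mm across, 116 mm tall. Origin at the centre of its underside
- jar_plain_b: bystander: another jar without a label, 70 mm across, 116 mm tall. Origin at the centre of its underside
- tape_roll: bystander: brown roll of packing tape lying flat, 100 mm across, 48 mm high. Origin at the centre of its underside
Mind the look-alikes: they are no part of the job. Leave any green look-alike of the jar_labelled alone.

How it is judged (in metres and radians):
On the way, in this order (a step that is already met when the one before it is completed fails the run):
1. the labelled jar stands in the flap's opening, upright and on or just above the lane floor, and holds the flap open (value of joint flap above 0.6 rad and x of jar_labelled in the frame of coder between -0.02 and 0.07 m and y of jar_labelled in the frame of coder between -0.008 and 0.008 m and z of jar_labelled in the frame of coder below 0.022 m and angle between jar_labelled's own z axis and vertical below 0.2 rad), for 0.1 s.
2. the jar is home against the V stop, its pin pressed in by at least 2 of 4 mm (value of joint pin above 0.002 m and x of jar_labelled in the frame of coder above 0.077 m and z of jar_labelled in the frame of coder below 0.022 m), for 0.2 s.
At the end, for the whole second after the job is handed in: the labelled jar stands released, still and upright (within 0.06 rad) on the lane floor, centred in the lane within 4 mm and home in the cradle with the pin pressed in by at least 2 of 4 mm, and the flap is shut (below 0.06 rad) (value of joint pin above 0.002 m and value of joint flap below 0.06 rad and x of jar_labelled in the frame of coder between 0.077 and 0.13 m and y of jar_labelled in the frame of coder between -0.004 and 0.004 m and z of jar_labelled in the frame of coder below 0.014 m and angle between jar_labelled's own z axis and vertical below 0.06 rad and linear speed of jar_labelled below 0.01 m/s); the robot touches nothing.
It fails at once if the jar is pressed against the coder's stop, clips, flap, rails or head with more than 18 N (resting on its floor does not count) (contact force between jar_labelled and coder above 18 N).
It fails at once if the fingers press on the coder with more than 10 N (contact force between the fingers and coder above 10 N).
It fails at once if the labelled jar is tipped by more than 0.35 rad (angle between jar_labelled's own z axis and vertical above 0.35 rad).
It fails at once if another jar or the tape roll is moved by more than 20 mm (distance of any of jar_plain_a, jar_plain_b, tape_roll from where it was at the start of the episode above 0.02 m).
It also fails if it takes over 64 s, if anything falls off the work surface, if the arm or the gripper's body presses on something with over 40 N, if the wrist force passes 120 N, or if a joint passes its speed limit or range.

## Working session

There is one attempt and no reset: what is moved stays moved. The work goes in short steps, Python scripts to look and compute and a tool call to move; the robot and the scene stay as the last step left them, time stands still between calls to the robot, and variables do not carry over. Pictures are saved under pics/ and viewed, about 8 in all and at most 12, crops included, and the job is handed in when it is done.

Besides the shell and the picture viewer there is one more tool, called after "Call:" as a command line: name --pt "numbers of a row" for each row, then --argument value for the rest. play_rows: Moves the arm, as the interface text tells. Its arguments: {"type":"object","properties":{"plan":{"type":"array"},"grip_force":{"type":"number"}},"required":["plan"]}

```bash
mkdir -p pics; cat > h.py <<'E'
import numpy as np,cv2
from rig import sense,optics,ctrl
def cap(n,f):
    c=optics.capture(n); cv2.imwrite('pics/%s.png'%f,c['img']); 
    np.savez('pics/%s.npz'%f,**{k:np.array(v) for k,v in c.items()}); return c
def load(f): return dict(np.load('pics/%s.npz'%f))
def ray(c,uv):
    K=np.array([[c['fx'],0,c['cx']],[0,c['fy'],c['cy']],[0,0,1]],float)
    p=cv2.undistortPoints(np.array(uv,float).reshape(-1,1,2),K,np.array(c['dist'],float)).reshape(-1,2)
    d=np.c_[p[:,0],-p[:,1],-np.ones(len(p))]
    M=np.array(c['world_to_cam']);R=M[:3,:3]
    return -R.T@M[:3,3], d@R
def onz(c,uv,z):
    o,d=ray(c,uv); return o+d*((z-o[2])/d[:,2])[:,None]
def proj(c,P):
    K=np.array([[c['fx'],0,c['cx']],[0,c['fy'],c['cy']],[0,0,1]],float)
    M=np.array(c['world_to_cam']);q=np.atleast_2d(P)@M[:3,:3].T+M[:3,3]
    q=q*[1,-1,-1]
    return cv2.projectPoints(q,np.zeros(3),np.zeros(3),K,np.array(c['dist'],float))[0].reshape(-1,2)
def tri(c1,u1,c2,u2):
    o1,d1=ray(c1,u1);o2,d2=ray(c2,u2);out=[]
    for a,b in zip(d1,d2):
        t=np.linalg.lstsq(np.c_[a,-b],o2-o1,rcond=None)[0]
        p,q=o1+a*t[0],o2+b*t[1]; out.append(np.r_[(p+q)/2,np.linalg.norm(p-q)])
    return np.array(out)
E
python3 - <<'E'
from h import *
a=cap('top','t0');b=cap('side','s0')
for c in(a,b): print(ray(c,[[256,192]]))
cv2.imwrite('pics/both0.png',cv2.resize(np.vstack([a['img'],b['img']]),None,fx=.78,fy=.78))
print(sense())
E
```

```text
(array([ 405.26720013,  -60.98568656, 1042.78658049]), array([[ 0.11992193,  0.00387065, -0.99281067]]))
(array([369.51091933, 692.76353311, 632.97003616]), array([[ 0.15743294, -0.77774352, -0.60859228]]))
{'time_s': 0.1, 'joints': array([-1.49539630e+00,  3.13413015e-01,  1.49833516e+00, -7.21849751e-06,
        1.33100008e+00, -2.23387763e-01]), 'dq': array([-0.00058702, -0.00100154, -0.00225488,  0.00156168, -0.00050139,
        0.00076145]), 'tau': array([ 3.12593736e-03, -4.12904084e+01, -2.60143715e+01, -1.90629703e-04,
        3.02246277e-03,  6.59248570e-06]), 'eef_pos': array([ 154.51578278, -501.51674   ,  230.79236399]), 'ee_rot': array([-5.76482761e-04,  9.88861178e-01,  1.48839632e-01,  3.92191108e-05]), 'force': array([ 0.16176938, -0.5643965 , -0.06455827]), 'wrist_torque': array([0.00232299, 0.00802687, 0.00953062]), 'grip_width': 1.001917993950121}
```

View pics/t0.png

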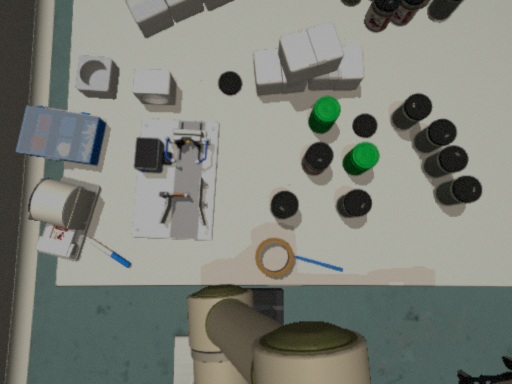

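View pics/s0.png

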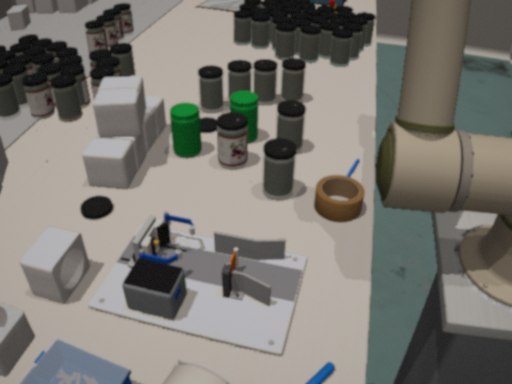

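Top view: the coder is at (180,180) with its lane running up the picture. The black-lidded candidates are top (318,158), (285,205) and (354,204), which match side (232,140), (279,168) and (290,125). Side (232,140) has the white and red label, stands between the greens, and so should be top (318,158). One enlarged composite will confirm this and show the coder's features.

```bash
python3 - <<'E'
from h import *
a=load('t0');b=load('s0')
t=cv2.resize(a['img'][110:250,125:230],None,fx=4,fy=4,interpolation=cv2.INTER_CUBIC)
s=cv2.resize(b['img'][85:205,170:310],None,fx=2.6,fy=2.6)
t2=cv2.resize(a['img'][90:225,265:400],None,fx=1.8,fy=1.8)
o=np.zeros((560,800,3),np.uint8);o[:560,:420]=t;o[:312,430:794]=s[:312,:364];o[315:558,430:673]=t2
cv2.imwrite('pics/c1.png',o)
# lids: dark blobs
for n,c,roi in(('top',a,(265,95,120,125)),('side',b,(205,95,105,75))):
    x,y,w,h=roi; im=c['img'][y:y+h,x:x+w]; m=(im.max(2)<60).astype(np.uint8)
    nn,l,st,ce=cv2.connectedComponentsWithStats(m)
    for i in range(1,nn):
        if st[i,4]>60: print(n,st[i]+[x,y,0,0,0],ce[i]+[x,y])
E
```

```text
top [309 113  25  20 240] [318.6125     124.91666667]
top [353 114  24  23 424] [364.36792453 125.22641509]
top [302 143  31  32 680] [317.23676471 157.91470588]
top [343 152  24  23 208] [351.15865385 166.11057692]
top [337 190  34  27 706] [354.08923513 203.61048159]
top [271 192  27  27 565] [283.98584071 204.65840708]
side [205  95  17  13 192] [213.56770833 100.59895833]
side [260  95  15   6  67] [266.82089552  96.95522388]
side [278  95  26  23 449] [291.0623608  106.83741648]
side [251 110   5  28  84] [253.58333333 123.27380952]
side [205 111  44  21 624] [227.53685897 122.12980769]
side [265 120  37  40 978] [284.900818   141.75051125]
side [227 131  22  11  68] [240.39705882 134.75      ]
side [276 162  17   8  82] [285.75609756 166.47560976]
```

View pics/c1.png

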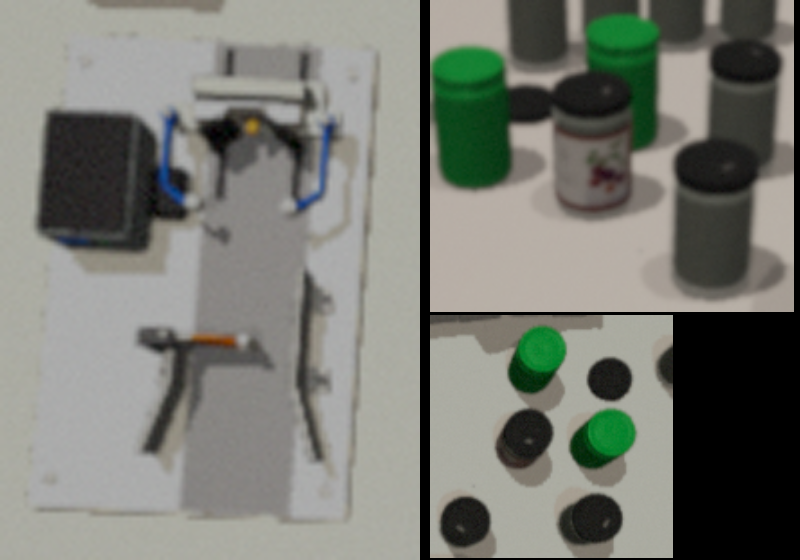

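The crop confirms it: the labelled jar is at top lid (319,156) and side lid (232,120), with its label visible in both views. The coder base corners, the orange flap (shut, with the hinge on the left) and the pin (crop 252,127) are all clear. Next I compute the poses.

```bash
python3 - <<'E'
from h import *
from scipy.optimize import least_squares
a=load('t0');b=load('s0')
T=lambda p:np.array(p,float)/4+[124.6,109.6]
co=T([[68,40],[377,47],[348,521],[30,510]])
P=onz(a,co,12)[:,:2]
L=np.array([[215,140],[215,-75],[-115,-75],[-115,140]],float)
def X(q,l): c,s=np.cos(q[2]),np.sin(q[2]); return np.array(q[:2])+l@np.array([[c,s],[-s,c]])
r=least_squares(lambda q:(X(q,L)-P).ravel(),[400,150,0]); q=r.x
print('base fit',q,r.fun.round(1)); c,s=np.cos(q[2]),np.sin(q[2]);R=np.array([[c,s],[-s,c]]).T
inv=lambda p:(np.array(p)[:,:2]-q[:2])@np.array([[c,-s],[s,c]])
# lane edges
g=cv2.GaussianBlur(a['img'],(3,3),0).mean(2)
for y in list(range(226,238,2))+list(range(170,192,4)):
    row=g[y];d=np.diff(row); 
    l=165+np.argmin(d[165:190]) if y>200 else 165+np.argmin(d[165:185]); rr=190+np.argmax(d[190:206])
    def sub(i,sg):
        v=sg*d[i-1:i+2]; den=v[0]-2*v[1]+v[2]; return i+.5+(0 if den==0 else .5*(v[0]-v[2])/den)
    w=onz(a,[[sub(l,-1),y],[sub(rr,1),y]],12); print(y,inv(w).round(1).tolist(), row[165:206:4].astype(int) if y in(230,178) else '')
for n,p,z in(('pin',[252,127],46),('flaptip',[243,340],63),('hinge?',[185,338],63)): print(n,inv(onz(a,T([p]),z)).round(1))
# lid circle
lid=[ ['lab',[527.5,434.5],[592,91]], ['pa',[465,521],[716,160]], ['pb',[597,518],[745,58]]]
for n,t,sd in lid:
    u=(np.array([t])-[430,315])/1.8+[264.8,89.8]; v=(np.array([sd])-[430,0])/2.6+[169.8,84.8]
    p=tri(a,u,b,v); print(n,p.round(1),onz(a,u,116).round(1),onz(b,v,116).round(1),u)
# overlay base in side
pts=np.c_[X(q,L),np.full(4,12)]
h=np.r_[np.c_[X(q,np.array([[0,42],[0,-11],[-75,53.5],[-75,-53.5],[-28,38],[-28,-38]],float)),[63,63,60,60,60,60]]]
im=b['img'].copy()
o=cv2.resize(im[200:360,80:330],None,fx=2.6,fy=2.6); o2=cv2.resize(a['img'][110:250,125:230],None,fx=3,fy=3)
def dr(o,c,off,f,P):
    for u in proj(c,P): cv2.drawMarker(o,tuple(int(x) for x in ((u-off+.5)*f)),(0,0,255),0,8,1)
for o_,c_,off,f in((o,b,[80,200],2.6),(o2,a,[125,110],3)): dr(o_,c_,np.array(off),f,np.r_[pts,h])
print(o.shape,o2.shape)
cv2.imwrite('pics/ov.png',np.hstack([o[:416,:480],np.r_[o2,np.zeros((0,315,3),np.uint8)][:416]]))
E
```

```text
base fit [ 5.16357917e+02  1.31367941e+02 -3.84605435e-02] [ 3.2  0.3 -0.6  1.  -1.6 -1.5 -1.   0.2]
226 [[-80.6, 39.5], [-77.9, -34.0]] 
228 [[-86.0, 39.6], [-83.3, -34.1]] 
230 [[-91.4, 39.7], [-88.7, -33.6]] [171 164 131 130 132 131 132 132 146 172 167]
232 [[-96.8, 40.2], [-94.0, -34.1]] 
234 [[-102.1, 40.0], [-99.4, -33.8]] 
236 [[-107.5, 40.1], [-104.7, -33.6]] 
170 [[73.0, 38.1], [76.3, -46.3]] 
174 [[61.8, 38.5], [64.7, -34.9]] 
178 [[50.6, 38.6], [53.7, -39.5]] [156 170 164 134 133 134 134 133 134 108 171]
182 [[39.5, 38.6], [42.7, -43.2]] 
186 [[28.5, 38.8], [31.6, -41.6]] 
190 [[17.4, 38.8], [20.5, -40.7]] 
pin [[146.5   1.1]]
flaptip [[ 0.6 -5.2]]
hinge? [[ 0.5 32.4]]
lab [[ 608.6 -213.9  114.8    2.8]] [[ 607.  -213.9  116. ]] [[ 609.6 -212.1  116. ]] [[318.96666667 156.18888889]]
pa [[ 487.5 -126.5  116.7    1. ]] [[ 487.  -126.6  116. ]] [[ 488.1 -127.6  116. ]] [[284.24444444 204.24444444]]
pb [[ 491.9 -306.1  114.6    1. ]] [[ 491.2 -305.7  116. ]] [[ 492.  -303.4  116. ]] [[357.57777778 202.57777778]]
(416, 650, 3) (420, 315, 3)
```

View pics/ov.png

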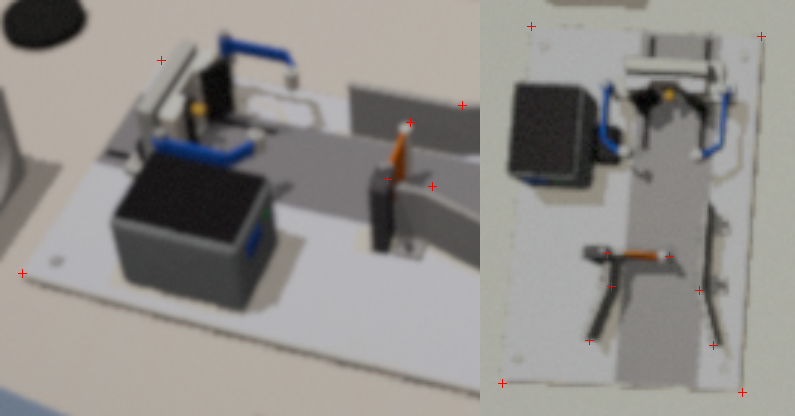

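Labelled jar lid centre is at about (608,-213), top at z≈115, and the coder origin at about (516,132), yaw −0.04 rad. The lane edges suggest about 2 mm more to +y, which I will refine later. Now I move towards the jar.

Call:
play_rows --pt "35 22 0 0 0 0.12 1" --pt "35 22 0 0 0 0.12 1" --pt "35 22 0 0 0 0.12 1" --pt "35 22 0 0 0 0.12 1" --pt "35 22 0 0 0 0.12 1"

```text
time_s: 0.52
eef_pos: [327.5, -390.9, 228.7]
ee_rot: [-0.002, 0.899, 0.439, -0.001]
force: [1.0, 0.3, 0.5]
grip_width: 0.998
```

```bash
python3 - <<'E'
from h import *
a=load('t0');b=load('s0')
q=[516.36,131.37,-.03846];c,s=np.cos(q[2]),np.sin(q[2])
inv=lambda p:np.c_[(np.array(p)[:,:2]-q[:2])@np.array([[c,-s],[s,c]]),np.array(p)[:,2:]]
F={'pin':([252,127],[198,108]),'fliptip':([244,340],[405,128]),'clipL':([193,203],[257,136]),'clipR':([290,206],[292,77]),'post':([158,338],[381,180])}
for k,(t,sd) in F.items():
    u=np.array([t])/4+[124.6,109.6];v=np.array([sd])/2.6+[79.8,199.8]
    print(k,inv(tri(a,u,b,v)).round(1))
# base corners side: clicked visible far-right etc
print(proj(b,np.array([[0,0,0]])))
G=np.array([[-115,-75],[-115,140],[215,140],[215,-75]],float)
R=np.array([[c,s],[-s,c]])
print(proj(b,np.c_[G@R+q[:2],np.full(4,12)]).round(1))
E
```

```text
pin [[146.3   0.7  48.4   0.9]]
fliptip [[ 1.2 -5.5 61.7  0.8]]
clipL [[89.2 32.3 67.1  0.6]]
clipR [[ 89.5 -30.6  63.7   1.1]]
post [[ 0.2 48.7 68.2  1.9]]
[[514.52178436 266.09095378]]
[[307.9 254.4]
 [283.8 351.7]
 [ 88.1 304.8]
 [141.7 222.8]]
```

Call:
play_rows --pt "35 22 0 0 0 0.122 1" --pt "35 22 0 0 0 0.122 1" --pt "35 22 0 0 0 0.122 1" --pt "35 22 0 0 0 0.122 1" --pt "35 22 0 0 0 0.122 1"

```text
time_s: 0.93
eef_pos: [502.6, -277.4, 227.7]
ee_rot: [-0.003, 0.72, 0.694, -0.002]
force: [-0.1, -0.6, 0.2]
grip_width: 1.001
```

Call:
play_rows --pt "35 22 0 0 0 0 1" --pt "35 22 0 0 0 0 1" --pt "30 20 0 0 0 0 1" --pt "0 0 0 0 0 0 1" --pt "0 0 0 0 0 0 1"

```text
time_s: 1.35
eef_pos: [608.3, -204.6, 224.2]
ee_rot: [-0.005, 0.714, 0.7, -0.002]
force: [-0.2, -0.0, -1.0]
grip_width: 1.001
```

Call:
play_rows --pt "0 -9 -10 -0.004 -0.01 -0.028 1" --pt "0 0 -35 0 0 0 1" --pt "0 0 -35 0 0 0 1" --pt "0 0 -25 0 0 0 1" --pt "0 0 0 0 0 0 1"

```text
time_s: 1.77
eef_pos: [605.8, -215.6, 116.4]
ee_rot: [0.001, 0.725, 0.689, 0.001]
force: [-1.0, 0.7, -0.1]
grip_width: 1.003
```

```bash
python3 - <<'E'
from h import *
a=cap('top','t1');b=cap('side','s1')
o=np.zeros((560,800,3),np.uint8)
s=cv2.resize(b['img'][75:195,170:310],None,fx=2.6,fy=2.6);o[:312,:364]=s
t=cv2.resize(a['img'][85:225,260:400],None,fx=3,fy=3);o[:420,370:790]=t
cv2.imwrite('pics/c2.png',o);S=sense();print(S['eef_pos'],S['ee_rot'])
E
```

```text
[ 607.90341967 -216.58081227  121.60309789] [0.005065   0.72479582 0.68894287 0.00176013]
```

View pics/c2.png

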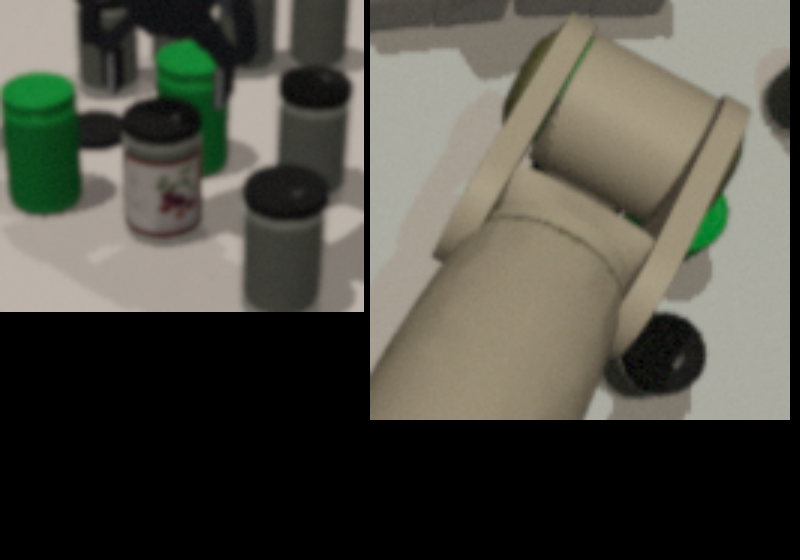

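The top view is blocked by the arm. In the side view the fingers at crop (113,75) and (220,85) straddle the labelled lid at (162,110). I go down and close.

Call:
play_rows --pt "0 3 -18 0.002 0.004 0 1" --pt "0 0 -18 0 0 0 1" --pt "0 0 0 0 0 0 1" --pt "0 0 0 0 0 0 1"

```text
time_s: 2.2
eef_pos: [610.9, -217.0, 95.3]
ee_rot: [0.01, 0.725, 0.688, 0.003]
force: [-1.1, -0.2, 0.6]
grip_width: 1.0
```

```bash
cat > st.py <<'E'
from h import *
S=sense();w,x,y,z=S['ee_rot']
p=S['eef_pos'];t=-.0485;d=p[:2]-[516.5,133.6]
print('t',round(S['time_s'],2),'pos',p.round(1),'coder',round(d[0]*np.cos(t)+d[1]*np.sin(t),1),round(-d[0]*np.sin(t)+d[1]*np.cos(t),1),'tilt fix rx,ry',round(2*(w*x-y*z)*-1,4),round(2*(x*z+w*y),4),'jaw',round(2*np.arctan2(y,x)-np.pi/2,4),'F',S['force'].round(1),'M',S['wrist_torque'].round(2),'g',round(S['grip_width'],3))
E
python3 st.py
```

```text
t 2.2 pos [ 610.9 -217.    95.3] coder 111.3 -345.6 tilt fix rx,ry -0.0104 0.0184 jaw -0.0525 F [-1.1 -0.2  0.6] M [ 0.05 -0.03  0.01] g 1.0
```

Call:
play_rows --pt "-2 3 -8 0.01 0.018 0.003 1" --pt "0 0 0 0 0 0 1" --pt "0 0 0 0 0 0 1"

```text
time_s: 2.45
eef_pos: [610.3, -215.1, 92.1]
ee_rot: [0.003, 0.724, 0.689, 0.001]
force: [-0.4, -0.7, 1.0]
grip_width: 0.997
```

```bash
sed -i 's/\*-1,4)/,4)/' st.py; python3 st.py
```

```text
t 2.45 pos [ 610.3 -215.1   92.1] coder 110.6 -343.8 tilt fix rx,ry 0.0031 0.005 jaw -0.0497 F [-0.4 -0.7  1. ] M [-0.02 -0.    0.03] g 0.997
```

Call:
play_rows --pt "-2 2 -9 0.004 0.006 0 1" --pt "0 0 0 0 0 0 1" --pt "0 0 0 0 0 0 1"

```text
time_s: 2.7
eef_pos: [608.7, -213.2, 83.9]
ee_rot: [0.0, 0.724, 0.689, 0.0]
force: [0.1, -0.8, 0.7]
grip_width: 1.0
```

Call:
play_rows --grip_force 50 --pt "0 0 0 0 0 0 -0.2" --pt "0 0 0 0 0 0 -0.2" --pt "0 0 0 0 0 0 -0.2" --pt "0 0 0 0 0 0 -0.2" --pt "0 0 0 0 0 0 -0.2"

```text
time_s: 3.12
eef_pos: [609.1, -213.2, 84.4]
ee_rot: [0.001, 0.724, 0.689, 0.0]
force: [-0.1, -0.3, 0.1]
grip_width: 0.798
```

```bash
python3 st.py
```

```text
t 3.12 pos [ 609.1 -213.2   84.4] coder 109.3 -341.9 tilt fix rx,ry 0.0002 0.0015 jaw -0.0494 F [-0.1 -0.3  0.1] M [ 0.05 -0.04  0.02] g 0.798
```

Call:
play_rows --pt "0 0 0 0 0 0 -0.2" --pt "0 0 0 0 0 0 -0.2" --pt "0 0 20 0 0 0 -0.2" --pt "0 0 30 0 0 0 -0.2" --pt "0 0 30 0 0 0 -0.2"

```text
time_s: 3.53
eef_pos: [604.5, -210.9, 156.8]
ee_rot: [-0.009, 0.724, 0.689, -0.003]
force: [0.7, -0.9, -4.3]
grip_width: 0.794
```

Call:
play_rows --pt "0 0 35 0 0 0 -0.2" --pt "0 0 30 0 0 0 -0.2" --pt "0 0 15 0 0 0 -0.2" --pt "0 0 0 0 0 0 -0.2" --pt "0 0 0 0 0 0 -0.2"

```text
time_s: 3.95
eef_pos: [603.3, -210.5, 241.8]
ee_rot: [-0.009, 0.724, 0.689, -0.003]
force: [-0.2, 0.9, -5.2]
grip_width: 0.795
```

```bash
python3 st.py
```

```text
t 3.95 pos [ 603.3 -210.5  241.8] coder 103.4 -339.5 tilt fix rx,ry -0.0097 -0.0172 jaw -0.0498 F [-0.2  0.9 -5.2] M [ 0.03 -0.01 -0.03] g 0.795
```

Jar held (−5 N). I carry it to in front of the mouth.

Call:
play_rows --pt "-20 32 0 -0.005 -0.008 0 -0.2" --pt "-20 32 0 0 0 0 -0.2" --pt "-20 32 0 0 0 0 -0.2" --pt "-20 32 0 0 0 0 -0.2" --pt "-20 32 0 0 0 0 -0.2"

```text
time_s: 4.37
eef_pos: [497.3, -50.1, 227.4]
ee_rot: [-0.013, 0.727, 0.686, -0.006]
force: [0.9, 0.6, -4.7]
grip_width: 0.795
```

Call:
play_rows --pt "-20 32 0 0 0 0 -0.2" --pt "-20 32 0 0 0 0 -0.2" --pt "-20 32 0 0 0 0 -0.2" --pt "-20 32 0 0 0 0 -0.2" --pt "-20 32 0 0 0 0 -0.2"

```text
time_s: 4.78
eef_pos: [385.8, 116.9, 217.3]
ee_rot: [-0.02, 0.728, 0.685, -0.011]
force: [0.8, 1.7, -4.1]
grip_width: 0.797
```

```bash
python3 st.py
```

```text
t 4.78 pos [385.8 116.9 217.3] coder -129.7 -23.0 tilt fix rx,ry -0.0137 -0.0429 jaw -0.0609 F [ 0.8  1.7 -4.1] M [ 0.04 -0.1  -0.01] g 0.797
```

Call:
play_rows --pt "0 20 -10 -0.014 -0.043 0.012 -0.2" --pt "0 0 -10 0 0 0 -0.2" --pt "0 0 0 0 0 0 -0.2" --pt "0 0 0 0 0 0 -0.2"

```text
time_s: 5.12
eef_pos: [377.3, 142.8, 191.2]
ee_rot: [-0.004, 0.721, 0.693, -0.004]
force: [-0.5, -0.3, -4.5]
grip_width: 0.793
```

```bash
python3 st.py
```

```text
t 5.12 pos [377.3 142.8 191.2] coder -139.5 2.4 tilt fix rx,ry 0.0001 -0.0103 jaw -0.0408 F [-0.5 -0.3 -4.5] M [-0.02 -0.09 -0.04] g 0.793
```

Call:
play_rows --pt "4 -2 -30 0 -0.01 -0.008 -0.2" --pt "4 0 -30 0 -0.005 0 -0.2" --pt "0 0 -10 0 0 0 -0.2" --pt "0 0 0 0 0 0 -0.2" --pt "0 0 0 0 0 0 -0.2"

```text
time_s: 5.53
eef_pos: [386.3, 138.0, 118.1]
ee_rot: [0.001, 0.726, 0.688, 0.001]
force: [-0.7, 0.5, -4.6]
grip_width: 0.801
```

```bash
python3 st.py
```

```text
t 5.53 pos [386.3 138.  118.1] coder -130.2 -2.0 tilt fix rx,ry 0.0005 0.0031 jaw -0.054 F [-0.7  0.5 -4.6] M [0.06 0.02 0.01] g 0.801
```

```bash
python3 - <<'E'
from h import *
a=cap('top','t2');b=cap('side','s2')
o=np.zeros((600,800,3),np.uint8)
s=cv2.resize(b['img'][160:360,190:360],None,fx=3,fy=3);o[:600,:510]=s
t=cv2.resize(a['img'][110:270,130:225],None,fx=3,fy=3)
o[:480,512:797]=t
cv2.imwrite('pics/c3.png',o)
E
python3 st.py
```

```text
t 5.63 pos [386.7 138.2 118.9] coder -129.9 -1.7 tilt fix rx,ry 0.0003 0.0051 jaw -0.0537 F [ 1.1 -1.1 -4.3] M [ 0.02  0.01 -0.03] g 0.797
```

View pics/c3.png

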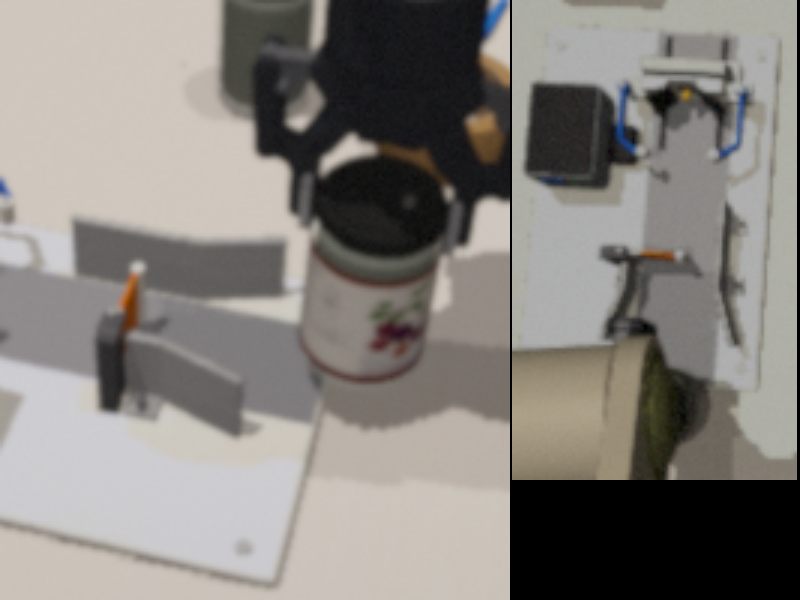

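The jar hangs upright in front of the lane, with the label at crop (365,310) and its bottom at (364,380), and both rails and the flap are clear of it. I enter the mouth.

Call:
play_rows --pt "12 1 -6 0 0.004 0.004 -0.2" --pt "12 0 -5 0 0 0 -0.2" --pt "10 0 0 0 0 0 -0.2" --pt "0 0 0 0 0 0 -0.2" --pt "0 0 0 0 0 0 -0.2"

```text
time_s: 6.05
eef_pos: [424.4, 138.7, 112.2]
ee_rot: [0.003, 0.725, 0.689, 0.003]
force: [-0.2, -0.2, -4.3]
grip_width: 0.798
```

```bash
python3 st.py; python3 - <<'E'
from h import *
b=load('s2');th=np.linspace(0,2*np.pi,60)
for z,r in((150.5,34),(34.5,34)):
    u=proj(b,np.c_[386.7+r*np.cos(th),138.2+r*np.sin(th),0*th+z]); u=(u+.5-[190,160])*3
    print(z,u.min(0).round(),u.max(0).round(), proj(b,[[386.7,139.2,z]])*3-proj(b,[[386.7,138.2,z]])*3)
E
```

```text
t 6.05 pos [424.4 138.7 112.2] coder -92.2 0.6 tilt fix rx,ry -0.0001 0.0089 jaw -0.0506 F [-0.2 -0.2 -4.3] M [-0.04  0.03 -0.01] g 0.798
150.5 [315. 157.] [448. 246.] [[-0.22100735  1.27881115]]
34.5 [301. 311.] [423. 402.] [[-0.22512739  1.30142607]]
```

Call:
play_rows --pt "6 -1 -5 0 0.008 0 -0.2" --pt "6 0 -4 0 0 0 -0.2" --pt "0 0 0 0 0 0 -0.2" --pt "0 0 0 0 0 0 -0.2"

```text
time_s: 6.38
eef_pos: [437.2, 137.5, 103.7]
ee_rot: [0.001, 0.725, 0.689, 0.001]
force: [0.5, 0.4, -4.5]
grip_width: 0.793
```

Call:
play_rows --pt "0 0 -3 0 0 0 -0.2" --pt "0 0 0 0 0 0 -0.2" --pt "0 0 0 0 0 0 -0.2"

```text
time_s: 6.63
eef_pos: [436.6, 137.6, 100.2]
ee_rot: [0.0, 0.725, 0.689, 0.001]
force: [-0.3, -0.4, -3.9]
grip_width: 0.796
```

```bash
python3 st.py
```

```text
t 6.63 pos [436.6 137.6 100.2] coder -80.0 0.1 tilt fix rx,ry -0.0002 0.0012 jaw -0.0505 F [-0.3 -0.4 -3.9] M [-0.01 -0.02  0.02] g 0.796
```

Call:
play_rows --pt "0 0 -2 0 0 0 -0.2" --pt "0 0 0 0 0 0 -0.2" --pt "0 0 0 0 0 0 -0.2"

```text
time_s: 6.88
eef_pos: [436.3, 137.6, 98.0]
ee_rot: [0.0, 0.725, 0.689, 0.0]
force: [0.3, 0.6, -4.7]
grip_width: 0.797
```

Call:
play_rows --pt "0 0 -2 0 0 0 -0.2" --pt "0 0 0 0 0 0 -0.2" --pt "0 0 0 0 0 0 -0.2"

```text
time_s: 7.13
eef_pos: [436.5, 137.7, 96.5]
ee_rot: [0.001, 0.725, 0.689, 0.001]
force: [-1.0, -0.6, -3.9]
grip_width: 0.798
```

Call:
play_rows --pt "0 0 -2 0 0 0 -0.2" --pt "0 0 0 0 0 0 -0.2" --pt "0 0 0 0 0 0 -0.2"

```text
time_s: 7.38
eef_pos: [437.5, 137.8, 96.6]
ee_rot: [0.001, 0.725, 0.689, 0.002]
force: [-0.3, 0.4, -4.9]
grip_width: 0.797
```

Call:
play_rows --pt "0 0 -2 0 0 0 -0.2" --pt "0 0 0 0 0 0 -0.2" --pt "0 0 0 0 0 0 -0.2"

```text
time_s: 7.63
eef_pos: [437.8, 137.8, 96.0]
ee_rot: [0.002, 0.724, 0.689, 0.002]
force: [0.4, -0.2, -2.5]
grip_width: 0.794
```

```bash
python3 st.py
```

```text
t 7.63 pos [437.8 137.8  96. ] coder -78.8 0.4 tilt fix rx,ry -0.0003 0.0054 jaw -0.0498 F [ 0.4 -0.2 -2.5] M [ 0.04 -0.06 -0.03] g 0.794
```

Floor contact at TCP z≈96, as expected. I lift 2 mm and advance.

Call:
play_rows --pt "0 0 2.5 0 0.004 0 -0.2" --pt "9 -0.5 0 0 0 0 -0.2" --pt "9 -0.5 0 0 0 0 -0.2" --pt "8 -0.4 0 0 0 0 -0.2" --pt "0 0 0 0 0 0 -0.2"

```text
time_s: 8.05
eef_pos: [466.5, 136.2, 97.4]
ee_rot: [0.0, 0.725, 0.689, 0.0]
force: [-0.1, 0.4, -5.1]
grip_width: 0.792
```

```bash
python3 st.py
```

```text
t 8.05 pos [466.5 136.2  97.4] coder -50.1 0.1 tilt fix rx,ry -0.0003 0.0004 jaw -0.05 F [-0.1  0.4 -5.1] M [-0.    0.04  0.02] g 0.792
```

Call:
play_rows --pt "5 -0.3 0.5 0 0 0 -0.2" --pt "5 -0.3 0 0 0 0 -0.2" --pt "4 -0.2 0 0 0 0 -0.2" --pt "0 0 0 0 0 0 -0.2"

```text
time_s: 8.38
eef_pos: [481.6, 135.1, 97.0]
ee_rot: [-0.001, 0.725, 0.689, -0.001]
force: [-1.4, 0.7, -3.8]
grip_width: 0.794
```

```bash
python3 st.py
```

```text
t 8.38 pos [481.6 135.1  97. ] coder -34.9 -0.2 tilt fix rx,ry -0.0002 -0.0027 jaw -0.0503 F [-1.4  0.7 -3.8] M [ 0.05  0.42 -0.09] g 0.794
```

Call:
play_rows --pt "4 -0.2 1 0 0 0 -0.2" --pt "4 -0.2 0 0 0 0 -0.2" --pt "4 -0.2 0 0 0 0 -0.2" --pt "0 0 0 0 0 0 -0.2"

```text
time_s: 8.72
eef_pos: [493.1, 134.9, 97.3]
ee_rot: [-0.003, 0.725, 0.689, -0.002]
force: [-3.5, 0.4, -3.6]
grip_width: 0.795
```

```bash
python3 st.py
```

```text
t 8.72 pos [493.1 134.9  97.3] coder -23.5 0.2 tilt fix rx,ry -0.0008 -0.0075 jaw -0.05 F [-3.5  0.4 -3.6] M [0.1  0.5  0.02] g 0.795
```

Call:
play_rows --pt "5 -0.2 0.5 0 -0.006 0 -0.2" --pt "5 -0.2 0 0 0 0 -0.2" --pt "5 -0.2 0 0 0 0 -0.2" --pt "0 0 0 0 0 0 -0.2"

```text
time_s: 9.05
eef_pos: [507.4, 134.0, 97.0]
ee_rot: [-0.002, 0.724, 0.69, -0.003]
force: [-1.8, -2.1, -2.7]
grip_width: 0.79
```

```bash
python3 st.py
```

```text
t 9.05 pos [507.4 134.   97. ] coder -9.1 -0.1 tilt fix rx,ry 0.0005 -0.0071 jaw -0.0491 F [-1.8 -2.1 -2.7] M [-0.25  0.46  0.  ] g 0.79
```

Call:
play_rows --pt "5 -0.2 1 0 -0.006 0 -0.2" --pt "5 -0.2 0.3 0 0 0 -0.2" --pt "5 -0.2 0.3 0 0 0 -0.2" --pt "5 -0.2 0 0 0 0 -0.2" --pt "0 0 0 0 0 0 -0.2"

```text
time_s: 9.47
eef_pos: [524.7, 132.7, 96.8]
ee_rot: [-0.004, 0.724, 0.69, -0.005]
force: [-1.0, -0.8, -4.1]
grip_width: 0.793
```

```bash
python3 st.py
```

```text
t 9.47 pos [524.7 132.7  96.8] coder 8.2 -0.5 tilt fix rx,ry 0.0017 -0.0126 jaw -0.0485 F [-1.  -0.8 -4.1] M [-0.06  0.18 -0.01] g 0.793
```

Call:
play_rows --pt "5 -0.1 1 0 -0.012 0 -0.2" --pt "5 -0.1 0.3 0 0 0 -0.2" --pt "5 -0.1 0.3 0 0 0 -0.2" --pt "5 -0.1 0 0 0 0 -0.2" --pt "0 0 0 0 0 0 -0.2"

```text
time_s: 9.88
eef_pos: [542.0, 132.1, 96.7]
ee_rot: [-0.002, 0.724, 0.69, -0.004]
force: [-0.3, -0.0, -4.7]
grip_width: 0.8
```

```bash
python3 st.py;python3 - <<'E'
from h import *
a=cap('top','t3');b=cap('side','s3')
o=np.zeros((600,800,3),np.uint8)
s=cv2.resize(b['img'][160:360,100:270],None,fx=3,fy=3);o[:600,:510]=s
t=cv2.resize(a['img'][110:270,130:225],None,fx=3,fy=3)
o[:480,512:797]=t
cv2.imwrite('pics/c4.png',o)
E
```

```text
t 9.88 pos [542.  132.1  96.7] coder 25.5 -0.3 tilt fix rx,ry 0.0026 -0.0089 jaw -0.0482 F [-0.3 -0.  -4.7] M [-0.03  0.05  0.01] g 0.8
```

View pics/c4.png

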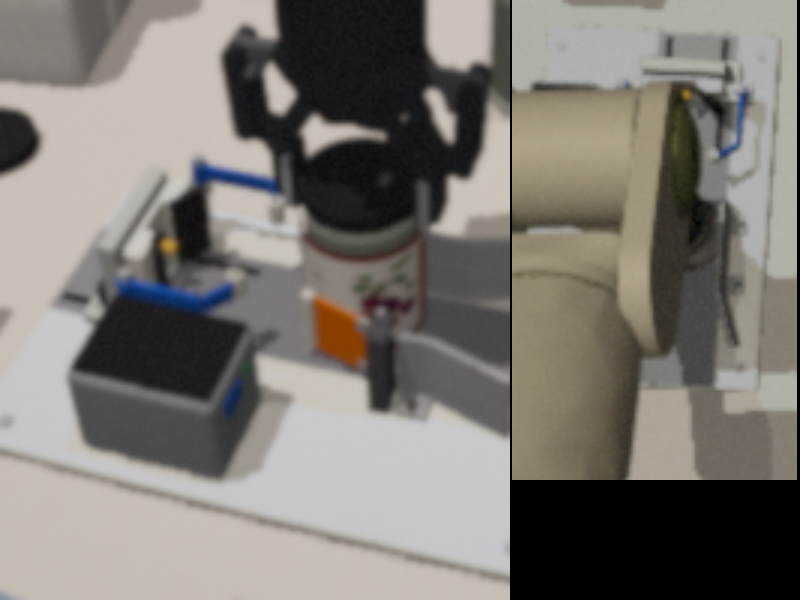

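The side view shows the flap swung open and held by the upright jar (orange at crop (340,330)). I push on.

Call:
play_rows --pt "5 -0.2 1 0 -0.009 0 -0.2" --pt "5 -0.2 0.4 0 0 0 -0.2" --pt "5 -0.2 0.3 0 0 0 -0.2" --pt "4 -0.2 0 0 0 0 -0.2" --pt "0 0 0 0 0 0 -0.2"

```text
time_s: 10.4
eef_pos: [558.9, 131.3, 97.8]
ee_rot: [-0.0, 0.724, 0.69, -0.003]
force: [-1.6, -1.2, -5.8]
grip_width: 0.792
```

```bash
python3 st.py
```

```text
t 10.4 pos [558.9 131.3  97.8] coder 42.4 -0.2 tilt fix rx,ry 0.0032 -0.0042 jaw -0.0475 F [-1.6 -1.2 -5.8] M [-0.09  0.13  0.01] g 0.792
```

Call:
play_rows --pt "4 -0.2 0 0.003 -0.004 0 -0.2" --pt "4 -0.2 0.3 0 0 0 -0.2" --pt "4 -0.2 0.3 0 0 0 -0.2" --pt "0 0 0 0 0 0 -0.2"

```text
time_s: 10.73
eef_pos: [572.4, 130.3, 98.8]
ee_rot: [0.001, 0.724, 0.69, 0.001]
force: [-0.3, -1.8, -5.2]
grip_width: 0.795
```

```bash
python3 st.py
```

```text
t 10.73 pos [572.4 130.3  98.8] coder 56.0 -0.6 tilt fix rx,ry 0.0006 0.0025 jaw -0.0474 F [-0.3 -1.8 -5.2] M [-0.24  0.23  0.01] g 0.795
```

Call:
play_rows --pt "3 -0.1 -1 0 0 0 -0.2" --pt "3 -0.1 0 0 0 0 -0.2" --pt "3 -0.1 0 0 0 0 -0.2" --pt "0 0 0 0 0 0 -0.2"

```text
time_s: 11.07
eef_pos: [583.1, 129.9, 98.2]
ee_rot: [0.002, 0.724, 0.69, 0.001]
force: [0.4, -0.9, -5.5]
grip_width: 0.794
```

```bash
python3 st.py
```

```text
t 11.07 pos [583.1 129.9  98.2] coder 66.7 -0.4 tilt fix rx,ry 0.0005 0.0045 jaw -0.0475 F [ 0.4 -0.9 -5.5] M [-0.21  0.14  0.02] g 0.794
```

Call:
play_rows --pt "3 -0.1 -0.5 0 0.004 0 -0.2" --pt "3 -0.1 0 0 0 0 -0.2" --pt "3 -0.1 0 0 0 0 -0.2" --pt "0 0 0 0 0 0 -0.2"

```text
time_s: 11.4
eef_pos: [593.4, 130.2, 97.9]
ee_rot: [0.0, 0.724, 0.69, 0.001]
force: [-1.3, 2.8, -2.9]
grip_width: 0.8
```

```bash
python3 st.py
```

```text
t 11.4 pos [593.4 130.2  97.9] coder 77.0 0.4 tilt fix rx,ry -0.0006 0.0013 jaw -0.0474 F [-1.3  2.8 -2.9] M [0.26 0.3  0.01] g 0.8
```

Call:
play_rows --pt "3 0 0 0 0 0 -0.2" --pt "3 0 0 0 0 0 -0.2" --pt "0 0 0 0 0 0 -0.2"

```text
time_s: 11.65
eef_pos: [600.1, 131.0, 97.9]
ee_rot: [-0.0, 0.724, 0.69, 0.001]
force: [-0.6, 0.6, -3.8]
grip_width: 0.799
```

```bash
python3 st.py
```

```text
t 11.65 pos [600.1 131.   97.9] coder 83.6 1.5 tilt fix rx,ry -0.0018 0.0016 jaw -0.0473 F [-0.6  0.6 -3.8] M [0.06 0.11 0.02] g 0.799
```

Call:
play_rows --pt "2 -0.1 0 0 0 0 -0.2" --pt "2 -0.1 0 0 0 0 -0.2" --pt "0 0 0 0 0 0 -0.2"

```text
time_s: 11.9
eef_pos: [605.0, 130.8, 97.9]
ee_rot: [0.0, 0.724, 0.69, 0.002]
force: [-1.3, 0.7, -5.0]
grip_width: 0.795
```

Call:
play_rows --pt "2 -0.1 0 0 0 0 -0.2" --pt "2 -0.1 0 0 0 0 -0.2" --pt "0 0 0 0 0 0 -0.2"

```text
time_s: 12.15
eef_pos: [610.1, 130.4, 98.0]
ee_rot: [0.001, 0.724, 0.69, 0.002]
force: [1.1, 0.7, -5.3]
grip_width: 0.796
```

```bash
python3 st.py
```

```text
t 12.15 pos [610.1 130.4  98. ] coder 93.6 1.4 tilt fix rx,ry -0.0018 0.0048 jaw -0.0475 F [ 1.1  0.7 -5.3] M [ 0.06 -0.12  0.  ] g 0.796
```

Call:
play_rows --pt "1.5 -0.1 0 0 0.004 0 -0.2" --pt "1.5 -0.1 0 0 0 0 -0.2" --pt "0 0 0 0 0 0 -0.2"

```text
time_s: 12.4
eef_pos: [613.9, 130.2, 98.0]
ee_rot: [-0.0, 0.724, 0.69, 0.001]
force: [0.4, 0.3, -5.3]
grip_width: 0.795
```

Call:
play_rows --pt "1.5 -0.1 0 0 0 0 -0.2" --pt "1.5 -0.1 0 0 0 0 -0.2" --pt "0 0 0 0 0 0 -0.2"

```text
time_s: 12.65
eef_pos: [617.7, 129.9, 98.0]
ee_rot: [0.0, 0.724, 0.69, 0.002]
force: [2.0, 0.4, -6.1]
grip_width: 0.8
```

```bash
python3 st.py
```

```text
t 12.65 pos [617.7 129.9  98. ] coder 101.2 1.2 tilt fix rx,ry -0.0019 0.0031 jaw -0.0478 F [ 2.   0.4 -6.1] M [ 0.17 -0.34 -0.03] g 0.8
```

Call:
play_rows --pt "1 -0.1 -0.5 0 0.003 0 -0.2" --pt "1 -0.1 -0.5 0 0 0 -0.2" --pt "0 0 0 0 0 0 -0.2"

```text
time_s: 12.9
eef_pos: [620.7, 129.6, 98.0]
ee_rot: [0.0, 0.724, 0.69, 0.002]
force: [1.8, 0.5, -6.8]
grip_width: 0.8
```

Call:
play_rows --pt "1 -0.1 0 0 0 0 -0.2" --pt "1 -0.1 0 0 0 0 -0.2" --pt "0 0 0 0 0 0 -0.2"

```text
time_s: 13.15
eef_pos: [623.0, 129.4, 98.0]
ee_rot: [0.0, 0.724, 0.69, 0.002]
force: [2.2, 1.5, -3.9]
grip_width: 0.794
```

```bash
python3 st.py
```

```text
t 13.15 pos [623.  129.4  98. ] coder 106.6 1.0 tilt fix rx,ry -0.002 0.0027 jaw -0.0478 F [ 2.2  1.5 -3.9] M [ 0.18 -0.45 -0.  ] g 0.794
```

Call:
play_rows --pt "1 0 -0.5 0 0 0 -0.2" --pt "1 0 -0.5 0 0 0 -0.2" --pt "0 0 0 0 0 0 -0.2"

```text
time_s: 13.4
eef_pos: [625.4, 129.4, 97.5]
ee_rot: [0.0, 0.724, 0.69, 0.002]
force: [2.2, -0.1, -4.3]
grip_width: 0.795
```

Call:
play_rows --pt "1 0 -0.5 0 0 0 -0.2" --pt "0 0 0 0 0 0 -0.2"

```text
time_s: 13.57
eef_pos: [626.1, 129.6, 97.0]
ee_rot: [-0.0, 0.724, 0.69, 0.002]
force: [1.7, 0.8, -3.3]
grip_width: 0.797
```

Call:
play_rows --pt "1 0 -0.5 0 0 0 -0.2" --pt "0 0 0 0 0 0 -0.2"

```text
time_s: 13.73
eef_pos: [626.6, 129.8, 96.4]
ee_rot: [-0.001, 0.724, 0.69, 0.001]
force: [1.3, 2.0, -3.0]
grip_width: 0.797
```

Call:
play_rows --pt "1.2 -0.2 0 0 0 0 -0.2" --pt "0 0 0 0 0 0 -0.2"

```text
time_s: 13.9
eef_pos: [627.0, 129.9, 96.2]
ee_rot: [-0.002, 0.724, 0.69, 0.0]
force: [-0.5, 1.9, -1.1]
grip_width: 0.799
```

Call:
play_rows --pt "1.2 -0.2 0 0 0 0 -0.2" --pt "0 0 0 0 0 0 -0.2"

```text
time_s: 14.07
eef_pos: [627.4, 130.1, 96.0]
ee_rot: [-0.003, 0.724, 0.69, -0.001]
force: [-2.1, 2.3, -1.9]
grip_width: 0.795
```

```bash
python3 st.py
```

```text
t 14.07 pos [627.4 130.1  96. ] coder 111.0 1.9 tilt fix rx,ry -0.0035 -0.0048 jaw -0.0475 F [-2.1  2.3 -1.9] M [ 0.38  0.33 -0.01] g 0.795
```

Call:
play_rows --pt "1.5 0.8 0 -0.003 -0.005 0 -0.2" --pt "0.5 0 0 0 0 0 -0.2"

```text
time_s: 14.23
eef_pos: [628.0, 130.8, 95.7]
ee_rot: [-0.001, 0.724, 0.69, -0.002]
force: [-4.7, 0.5, 1.3]
grip_width: 0.799
```

Call:
play_rows --pt "1.5 0.5 0 0 0 0 -0.2" --pt "0.5 0 0 0 0 0 -0.2"

```text
time_s: 14.4
eef_pos: [628.3, 130.9, 95.6]
ee_rot: [-0.003, 0.724, 0.69, -0.004]
force: [-5.0, 0.1, 0.1]
grip_width: 0.795
```

```bash
python3 st.py
```

```text
t 14.4 pos [628.3 130.9  95.6] coder 111.8 2.7 tilt fix rx,ry 0.0018 -0.0099 jaw -0.0472 F [-5.   0.1  0.1] M [0.17 1.05 0.05] g 0.795
```

Call:
play_rows --pt "0.8 0 0 0 -0.008 0 -0.2" --pt "0.5 0 0 0 0 0 -0.2" --pt "0.5 0 0 0 0 0 -0.2" --pt "0.5 0 0 0 0 0 -0.2"

```text
time_s: 14.73
eef_pos: [628.3, 130.9, 95.6]
ee_rot: [-0.002, 0.723, 0.69, -0.004]
force: [-5.9, 0.8, 0.5]
grip_width: 0.8
```

```bash
python3 st.py;python3 - <<'E'
from h import *
b=cap('side','s4')
o=cv2.resize(b['img'][140:340,80:280],None,fx=3,fy=3)
cv2.imwrite('pics/c5.png',o)
E
```

```text
t 14.73 pos [628.3 130.9  95.6] coder 111.8 2.7 tilt fix rx,ry 0.0028 -0.0091 jaw -0.0467 F [-5.9  0.8  0.5] M [ 0.3   1.34 -0.04] g 0.8
```

View pics/c5.png

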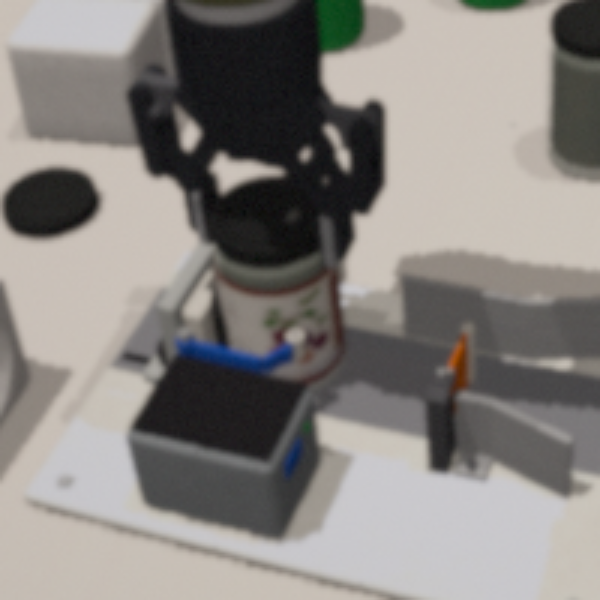

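The jar is solidly against the stop: position stays unchanged under about 6 N plus the clip draw, Fy is about 0, and the flap is shut behind it (crop (460,360)). I release and lift.

Call:
play_rows --pt "0 0 0 0 0 0 0.75" --pt "0 0 0 0 0 0 1" --pt "0 0 0 0 0 0 1" --pt "0 0 0 0 0 0 1" --pt "0 0 0 0 0 0 1"

```text
time_s: 15.2
eef_pos: [631.8, 129.7, 97.5]
ee_rot: [0.002, 0.724, 0.69, -0.001]
force: [0.4, -0.2, 0.6]
grip_width: 0.998
```

```bash
python3 st.py
```

```text
t 15.2 pos [631.8 129.7  97.5] coder 115.4 1.7 tilt fix rx,ry 0.0047 0.0011 jaw -0.047 F [ 0.4 -0.2  0.6] M [ 0.06 -0.06  0.03] g 0.998
```

Call:
play_rows --pt "-2 0 6 0 0 0 1" --pt "0 0 15 0 0 0 1" --pt "0 0 20 0 0 0 1" --pt "0 0 30 0 0 0 1" --pt "0 0 35 0 0 0 1"

```text
time_s: 15.62
eef_pos: [626.4, 129.1, 201.2]
ee_rot: [-0.002, 0.724, 0.69, -0.006]
force: [-0.3, -0.4, -0.7]
grip_width: 1.002
```

Call:
play_rows --pt "-35 0 15 0 0 0 1" --pt "-40 0 0 0 0 0 1" --pt "-40 0 0 0 0 0 1" --pt "-40 0 0 0 0 0 1" --pt "0 0 0 0 0 0 1"

```text
time_s: 16.03
eef_pos: [468.2, 128.4, 226.3]
ee_rot: [0.005, 0.724, 0.69, 0.001]
force: [-0.4, 0.3, -0.5]
grip_width: 1.0
```

Call:
play_rows --pt "-10 -41 0 0 0 0 1" --pt "-10 -40 0 0 0 0 1" --pt "-10 -40 0 0 0 0 1" --pt "-10 -40 0 0 0 0 1" --pt "0 0 0 0 0 0 1"

```text
time_s: 16.45
eef_pos: [423.9, -33.8, 229.9]
ee_rot: [0.008, 0.721, 0.693, 0.003]
force: [0.3, 0.4, 0.2]
grip_width: 0.999
```

```bash
python3 st.py;python3 - <<'E'
from h import *
a=cap('top','t5');b=cap('side','s5')
o=np.zeros((600,800,3),np.uint8)
s=cv2.resize(b['img'][150:350,80:235],None,fx=3,fy=3);o[:600,:465]=s
t=cv2.resize(a['img'][105:250,125:232],None,fx=3,fy=3)
o[:435,470:791]=t
cv2.imwrite('pics/c6.png',o)
E
```

```text
t 16.45 pos [423.9 -33.8 229.9] coder -84.4 -171.7 tilt fix rx,ry 0.0077 0.0158 jaw -0.0407 F [0.3 0.4 0.2] M [ 0.06  0.04 -0.01] g 0.999
```

View pics/c6.png

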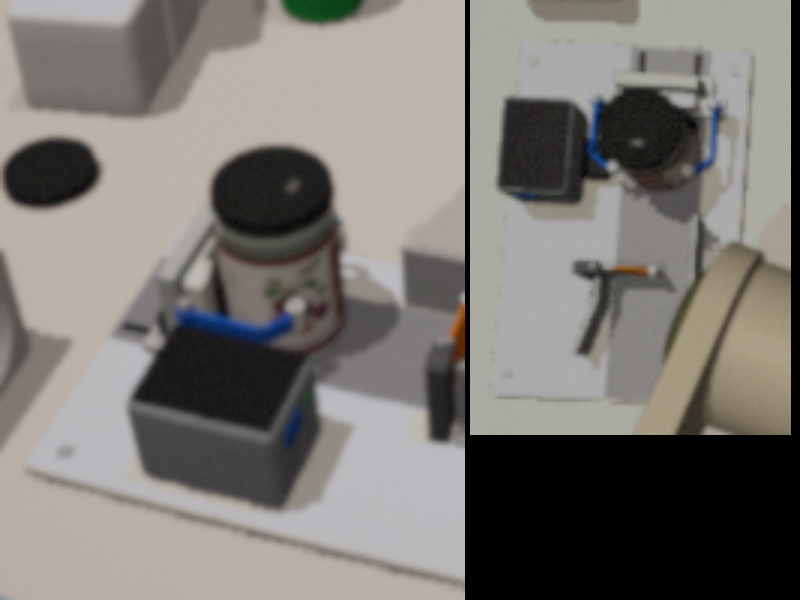

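```bash
python3 - <<'E'
from h import *
a=load('t5');b=load('s5')
u=np.array([[645.,129]]);u=(u-[470,0])/3+[124.7,104.7]
v=np.array([[272.,188]])/3+[79.7,149.7]
t=-.0485;c,s=np.cos(t),np.sin(t)
for p in(tri(a,u,b,v),onz(a,u,128),onz(b,v,128)):
    d=p[0,:2]-[516.5,133.6];print(p.round(1),d[0]*c+d[1]*s,-d[0]*s+d[1]*c)
m=load('t0')['img'].astype(int)-a['img'];
for n,(x,y) in {'pa':(284,204),'pb':(356,203),'tape':(274,257)}.items(): print(n,np.abs(m[y-18:y+18,x-18:x+18]).mean().round(1))
E
python3 st.py
```

```text
[[628.5 124.1 119.8   1.9]] 112.29646699373687 -4.055882816553791
[[625.5 122.2 128. ]] 109.4712996003505 -6.071240190500959
[[625.3 133.1 128. ]] 108.6981218461535 4.8041166354508995
pa 12.6
pb 3.1
tape 31.4
t 16.55 pos [424.9 -29.8 229.9] coder -83.6 -167.7 tilt fix rx,ry 0.0059 0.0162 jaw -0.0381 F [ 1.   0.7 -0.4] M [0.03 0.03 0.04] g 0.999
```

The two lid readings disagree sideways (top −6, side +5 mm). Before handing in I check one enlargement with the expected lid and foot circles drawn for a jar at (111.8, 0).

```bash
python3 - <<'E'
from h import *
a=cap('top','t6');b=cap('side','s6')
t=-.0485;c,s=np.cos(t),np.sin(t);th=np.linspace(0,2*np.pi,90)
ctr=np.array([516.5+111.8*c,133.6+111.8*s])
out=[]
for C,(x0,y0,w,h) in((a,(155,125,66,66)),(b,(135,190,66,88))):
    f=6;o=cv2.resize(C['img'][y0:y0+h,x0:x0+w],None,fx=f,fy=f,interpolation=cv2.INTER_CUBIC);o=cv2.convertScaleAbs(o,alpha=1.8,beta=15)
    for z,col in((128,(0,255,0)),(113,(0,255,255)),(12,(0,0,255))):
        u=(proj(C,np.c_[ctr[0]+34*np.cos(th),ctr[1]+34*np.sin(th),0*th+z])+.5-[x0,y0])*f
        cv2.polylines(o,[u.astype(int).reshape(-1,1,2)],True,col,1)
    out.append(np.pad(o,((0,528-o.shape[0]),(0,0),(0,0))))
cv2.imwrite('pics/c7.png',np.hstack(out))
E
```

```text
(no output)
```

View pics/c7.png

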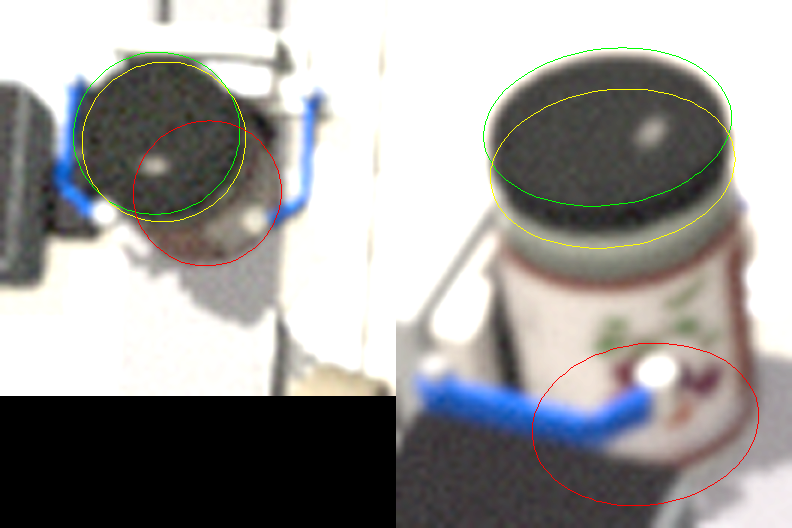

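```bash
python3 - <<'E'
from h import *
th=np.linspace(0,2*np.pi,90)
for n,ctr,z in(('s0',[608.7,-213.2],0),('s6',[628.2,128.2],12)):
    b=load(n)
    for r in(34,30): print(n,r,proj(b,np.c_[ctr[0]+r*np.cos(th),ctr[1]+r*np.sin(th),0*th+z]).max(0),proj(b,np.c_[ctr[0]+r*np.cos(th),ctr[1]+r*np.sin(th),0*th+z+116]).min(0))
b=load('s0'); print(b['img'][140:178:2,232].tolist())
E
```

```text
s0 34 [247.7234355  171.35598757] [217.21519247 112.34562742]
s0 30 [246.02271577 170.35763502] [219.02768819 113.17958595]
s6 34 [194.94691522 273.76906164] [149.09316793 197.48998907]
s6 30 [192.72671814 272.08831048] [151.52331075 198.94638386]
[[95, 102, 110], [88, 99, 101], [65, 80, 79], [53, 73, 66], [69, 77, 83], [58, 60, 79], [65, 66, 84], [51, 52, 81], [63, 66, 86], [94, 97, 105], [97, 99, 104], [89, 91, 99], [59, 61, 79], [62, 68, 81], [95, 102, 106], [142, 150, 158], [166, 175, 182], [166, 175, 184], [165, 174, 183]]
```

The lid circles match in both views. The foot sits as far above its drawn circle as it did on the table at the start, so the jar is on the floor. I hand in.

```bash
python3 -c "
from h import *
ctrl.finish_job()"; python3 st.py
```

```text
the job is handed in; nothing more can be done
the job is handed in; nothing more can be done
```

The labelled jar is in the date coder and the job is handed in. My last checks showed the jar upright on the lane floor at the V stop, released, with the flap shut behind it.

- **Loading:** I took the jar by the lid with the fingers in line with the push. At about 1 mm above the lane floor, it pushed the flap open (seen in the side picture) and passed between the clips. It met the stop at coder x ≈ 112 mm. I pressed with about 6 N plus the clips' own pull, and it did not move further. Then I let go and moved clear at 16.5 s.
- **Pin:** I never saw it pressed in. I infer it from the firm stop and from the seat position, which matches where I measured the pin (x ≈ 146 mm).
- **Disagreements:** My hand-read lid centres differed sideways, −6 mm from the top view and +5 mm from the side view. A picture with the expected outline drawn in matched the lid to within about a pixel or two (2–5 mm). By my lane estimate the gripper stood 2.7 mm left of centre while pressing, with almost no sideways force. The jar's foot looked slightly high in the side view, but by about as much as when it stood on the table.
- **Other jars and tape roll:** No unexpected contact force showed up. My picture comparison of plain jar A and the tape roll was inconclusive, probably because the arm was in view.

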